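# Unstack the plywood blanks onto their base boards

## Robot

A 6-joint arm with a two-finger parallel gripper is mounted at the origin on the work surface. World frame = base frame: x ahead of the robot, y to its left, z up, the work surface at z = 0. Lengths are in mm, angles in rad, forces in N, time in s.
With the tool pointing down it reaches from about 300 to 775 mm from the base axis. Payload 14.6 kg.
Tool frame: the origin (TCP) lies on the centre line of the jaws, within the pads' length; the fingertips stand 8 mm ahead of it and the grasp point (between the pads) lies 11 mm behind it; z points along the fingers, y is the line along which they close (so a half turn about z gives the same grasp; the last joint's range is limited). The gripper opens to 94 mm and grips with 3 to 60 N. Pads are 16 mm wide; open, the fingers measure 119 mm over their backs; the gripper's body (75 mm by 177 mm) begins 78 mm behind the grasp point.
Start: joints at [-0.067, 0.3, 1.521, -0, 1.321, -0.067], TCP at [549.99, -0.002, 213.446] pointing down, gripper open.
Joint ranges: [-3.03, 3.03], [-0.79, 2.21], [0.23, 2.52], [-1.04, 4.18], [0, 3.07], [-2.55, 2.55]. Speed limits (rad/s): [2.22, 2.22, 2.57, 3.14, 3.14, 3.14].

## Interface

Orientations are given as [roll, pitch, yaw] about the fixed x, y, z axes, in that order (R = Rz(yaw) Ry(pitch) Rx(roll)).
In Python, from cell import manip gives the robot as it stands.
- The arm moves only by the tool jog_arm, never from a script. Its argument "rows" is one flat list of numbers, 7 for each row, row after row: the shift along the world's x, y, z in cm, then the turn, a rotation vector about the world's x, y, z in rad, then the closure, from 0 (fully open) to 1 (shut). In form: [dx, dy, dz, rx, ry, rz, fingers, dx, dy, dz, rx, ry, rz, fingers, ...]. A call has 1 to 20 rows; each row shifts and turns the commanded pose from where the row before left it; what a row does not reach is not made up. A row lasts 1/12 s, in which the tool goes at most 41.7 mm and 7.16 degrees, less where a joint would pass 70% of its speed; a pose out of reach is approached as far as the arm can. A call with a gripper value outside its range is refused whole. The fingers move at their own pace and stop on an object; "newtons" is the grip in N (left out, the last holds). Time passes only in rows, so rows that do not move let the fingers close. It gives the time, the measured TCP pose, the force, the opening and the grip force at its end, in the units of the state.
- manip.read_state(): the state, without advancing time (a new reading comes with each control period).
- manip.camera(name): name is "scene" or "side" or "wrist"; returns (picture, depth): 400x640x3 uint8, blue, green, red; 400x640 float32, mm along the optical axis (not along the pixel's ray), 0 where there is no reading.
- manip.camera_model(name): a dict with "K" (3x3 intrinsics, pixels), "R" (3x3) and "t" (3): a world point X has camera coordinates R X + t. Camera axes: x right, y down, z forward; pixel columns grow to the right and rows downward; lengths in mm; the calibration is good to about 2 mm. A picture is of the moment at which its call begins: read the wrist's pose just before it. camera_model takes no time and is no camera call; for the wrist camera it gives the pose at the moment of the call.
- manip.sign_off(): hands the job in; it is judged then, once.
The state is a dict: "clock": time; "joints": joint angles; "qd": joint speeds; "effort": joint torques, N m; "eef_pos": TCP position; "eef_rot": TCP orientation; "wrist_force": force on the tool from outside, world axes, zero at the start; "moment": the same for the moment, N m; "finger_gap": finger opening in mm; "finger_force": force on a finger pad.
Only numpy, scipy, OpenCV 4.12 (cv2) and the standard library are available. Lean on these libraries where they do the work, as an engineer would, in place of code of your own. Each camera call takes 0.05 s, during which the arm holds its last target. There are 200 camera calls.

## Task

Take the stack of four plywood blanks apart from the top down, one blank at a time, and lay each flat inside the burnt outline of its own shape on its base board, the long ones turned along their outlines. Leave the glue bottle and the sanding block where they stand.

Things in the scene. Friction and masses are not known exactly. Their poses are not given: they have to be found in the camera images.
- disc: Smallest and topmost blank of the stack: a plywood disc, diameter 36, 18 mm thick, pale faces and brown laser-cut edge. Origin: centre of its underside; z up; its yaw has no meaning.
- hex: Second blank from the top: a plywood regular hexagon, 46 mm across flats (53 across corners), 18 mm thick. Origin: centre of its underside; z up; two of its flats face +y and -y, so it is gripped 46 mm wide along its y. Lies within about 0.12 rad of the pill's direction at the start.
- pill: Third blank from the top: a plywood pill shape (straight long sides, half-round ends), 96 mm along its x, 54 mm along its y, 18 mm thick; the straight part of the sides is 42 mm long. Origin: centre of its underside; z up; it looks the same after a half turn.
- oblong: Lowest and largest blank, lying on the table: a plywood rectangle, 120 mm along its x, 62 mm along its y, 18 mm thick. The four blanks lie flat and loose on one another, roughly centred (within a few mm) and roughly parallel, largest below: 72 mm in all. Origin: centre of its underside; z up; it looks the same after a half turn.
- base_disc: Base board with the round outline: board 74 x 74 mm. Fixed to the table, 6 mm thick, pale plywood with a thin burnt dark outline drawn on its top face. The outline is the blank's shape, 8 mm larger all round, centred on the board: circle of diameter 52. Origin: centre of its underside; the board's top is at z = 6 mm.
- base_hex: Base board with the hexagonal outline: board 90 mm along x, 82 mm along y. Fixed to the table, 6 mm thick, pale plywood with a thin burnt dark outline drawn on its top face. The outline is the blank's shape, 8 mm larger all round, centred on the board: hexagon 62 mm across flats. Origin: centre of its underside.
- base_pill: Base board with the pill-shaped outline: board 130 mm along x, 88 mm along y. Fixed to the table, 6 mm thick, pale plywood with a thin burnt dark outline drawn on its top face. The outline is the blank's shape, 8 mm larger all round, centred on the board: 112 mm along the board's x, 70 mm along its y. Origin: centre of its underside.
- base_oblong: Base board with the rectangular outline, the largest board: 152 mm along x, 94 mm along y. Fixed to the table, 6 mm thick, pale plywood with a thin burnt dark outline drawn on its top face. The outline is the blank's shape, 8 mm larger all round, centred on the board: 136 mm along the board's x, 78 mm along its y. Origin: centre of its underside.
- glue: White glue bottle with orange cap, standing loose, diameter 42, 130 mm tall: a bystander at the left of the far side. Origin: centre of its underside.
- sander: Small loose sanding block, 62 x 38 mm and 22 mm high, dark grey with an orange abrasive underside: a bystander near the middle of the far half, at least 10 cm (centre to centre) from any blank or board. Origin: centre of its underside.
Things that resemble listed ones, but are neither listed nor needed, are in the scene too. Leave any blue or red look-alike of the pill alone. What is shaped like the oblong but red is not meant.

How it is judged:
By the outcome, as a careful person would: the job done as asked, in the order asked, and still so for the second after the job is handed in, with the robot touching nothing.
It also fails if it takes over 106 s, if anything falls off the work surface, if the arm or the gripper's body presses on something with over 40 N, if the wrist force passes 120 N, or if a joint passes its speed limit or range.

## Working session

There is one attempt and no reset: what is moved stays moved. The work goes in short steps, Python scripts to look and compute and a tool call to move; the robot and the scene stay as the last step left them, time stands still between calls to the robot, and variables do not carry over. Pictures are saved under pics/ and viewed, at most 14 in all, crops included, and the job is handed in when it is done.

Besides the shell and the picture viewer there is one more tool, called after "Emit:" as name(argument=value, ...), one argument or row to a line, values as JSON. jog_arm: Moves the arm, as the interface text tells. Its arguments: {"type":"object","properties":{"rows":{"type":"array"},"newtons":{"type":"number"}},"required":["rows"]}

```bash
mkdir -p pics; ls; python3 - <<'E'
from cell import manip
import cv2,numpy as np
for n in ["scene","side"]:
    p,d=manip.camera(n); cv2.imwrite(f"pics/{n}0.png",p); np.savez(f"{n}0.npz",p=p,d=d)
    m=manip.camera_model(n); print(n,np.round(m["K"],1).tolist(),np.round(m["R"],3).tolist(),np.round(m["t"],1).tolist())
print(manip.read_state())
E
```

```text
pics
scene [[366.0, 0.0, 323.7], [0.0, 366.0, 197.7], [0.0, 0.0, 1.0]] [[0.869, 0.495, -0.015], [0.42, -0.753, -0.508], [-0.262, 0.435, -0.861]] [-465.7, -69.7, 977.4]
side [[485.0, 0.0, 315.4], [0.0, 485.0, 195.8], [0.0, 0.0, 1.0]] [[-0.852, -0.523, -0.004], [-0.257, 0.426, -0.868], [0.455, -0.739, -0.497]] [447.9, 134.3, 1110.5]
{'clock': 0.1, 'joints': array([-6.66048284e-02,  3.00433641e-01,  1.52151483e+00, -1.60984028e-05,
        1.32069430e+00, -6.66129259e-02]), 'qd': array([-0.00038393, -0.00275142, -0.00257126, -0.00105821, -0.00083635,
        0.00072058]), 'effort': array([ 1.84928511e-03, -5.32644153e+01, -3.53284299e+01,  7.10431044e-02,
        2.34944851e-02, -7.30603051e-05]), 'eef_pos': array([5.49774948e+02, 5.31715243e-03, 2.12934898e+02]), 'eef_rot': array([-3.14054383e+00, -5.43406540e-05,  1.57080839e+00]), 'wrist_force': array([-0.06854272,  0.1318929 ,  0.22640499]), 'moment': array([ 0.00318323, -0.02665136, -0.00515062]), 'finger_force': 0.0, 'finger_gap': 93.92000550593686}
```

View pics/scene0.png

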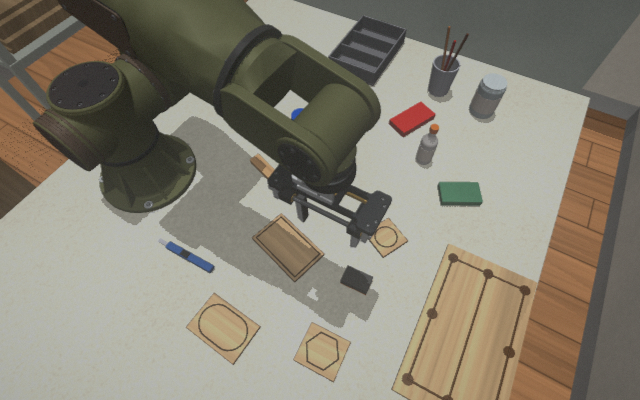

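View pics/side0.png

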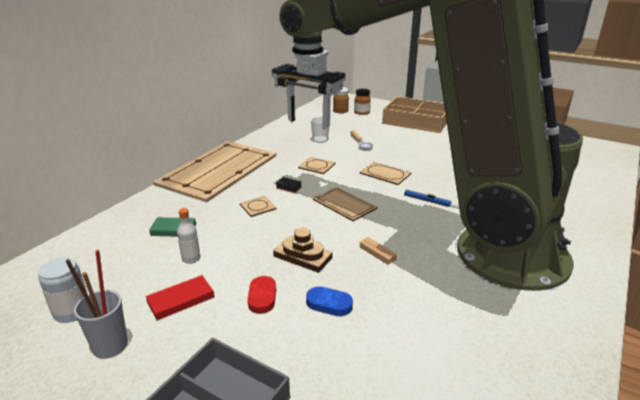

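The side view shows the stack at about (303,250). Its boards are disc (258,206), hex (317,165), pill (386,173) and oblong (345,203, in shadow). Look-alikes to leave alone are the blue pill (330,300), red pill (262,293) and red oblong (180,296). The wooden handle at (377,250) isn't one of the blanks. In the scene view the gripper hides the stack. The glue bottle is at (428,145) and the sander at (357,279), both in the scene view.

```bash
cat > h.py <<'E'
from cell import manip
import cv2,numpy as np
def cast(m,uv,z):
    uv=np.atleast_2d(np.float64(uv)); K,R,t=(np.asarray(m[k]) for k in("K","R","t"))
    r=np.linalg.solve(K,np.c_[uv,np.ones(len(uv))].T); d=R.T@r; c=-R.T@t
    return (c[:,None]+d*((z-c[2])/d[2])).T
def tri(m1,p1,m2,p2):
    P=[m["K"]@np.c_[m["R"],m["t"]] for m in(m1,m2)]
    X=cv2.triangulatePoints(P[0],P[1],np.float64(p1).reshape(2,1),np.float64(p2).reshape(2,1)); return (X[:3]/X[3]).ravel()
def rect(m,c,z):
    """min-area rectangle of a pixel contour cast on plane z: centre, (long,short), yaw of long side"""
    w=cast(m,c.reshape(-1,2),z)[:,:2].astype(np.float32); b=cv2.boxPoints(cv2.minAreaRect(w))
    e=[b[1]-b[0],b[2]-b[1]]; l=[np.linalg.norm(x) for x in e]; i=int(np.argmax(l))
    return b.mean(0),(l[i],l[1-i]),(np.arctan2(e[i][1],e[i][0])+np.pi/2)%np.pi-np.pi/2
def wood(p,s=60):
    h=cv2.cvtColor(p,cv2.COLOR_BGR2HSV); return cv2.inRange(h,(4,s,25),(28,255,255))
def blob(mask,uv):
    n,l=cv2.connectedComponents(mask); k=l[uv[1],uv[0]]
    cs=cv2.findContours(np.uint8(l==k),cv2.RETR_EXTERNAL,cv2.CHAIN_APPROX_NONE)[0]; return max(cs,key=cv2.contourArea),k
E
python3 - <<'E'
from h import *
pts={"disc":((386,229),(258,201)),"hex":((322,335),(305,164)),"pill":((222,326),(386,174)),"oblong":((289,247),(345,204))}
M={n:manip.camera_model(n) for n in("scene","side")}
for o,(a,b) in pts.items():
  cs={}
  for n,uv in(("scene",a),("side",b)):
    p=np.load(n+"0.npz")["p"]; m=cv2.morphologyEx(wood(p),cv2.MORPH_CLOSE,np.ones((5,5)))
    c,k=blob(m,uv); q=rect(M[n],c,6); print(o,n,k,np.round(q[0],1),np.round(q[1],1),round(float(q[2]),3)); 
    w=cast(M[n],c.reshape(-1,2),6); h=c.reshape(-1,2).mean(0); cs[n]=cv2.minEnclosingCircle(c)[0]
    mo=cv2.moments(c); cs[n]=(mo["m10"]/mo["m00"],mo["m01"]/mo["m00"])
  print("  tri",np.round(tri(M["scene"],cs["scene"],M["side"],cs["side"]),1))
print("stack",cast(M["side"],[303,233],72),cast(M["side"],[303,250],0))
for n,uv in (("glue",(189,262)),("red pill",(262,295)),("blue",(330,300)),("handle",(377,252)),("sander",(288,184))): print(n,cast(M["side"],[uv],10)[0].round())
p=np.load("side0.npz")["p"]; cv2.imwrite("pics/crop1.png",cv2.resize(p[130:320,150:430],None,fx=2.8,fy=2.8,interpolation=cv2.INTER_CUBIC))
E
```

```text
disc scene 230 [628.5 131.8] [73.8 73.4] 1.103
disc side 147 [624.3 134.5] [76.5 75.3] -0.464
  tri [630.  130.9   2.1]
hex scene 242 [ 622.6 -160. ] [89.  81.4] 0.06
hex side 111 [ 618.4 -157.4] [90.8 84.9] 0.066
  tri [ 621.9 -161.6    2.8]
pill scene 239 [ 418.9 -221.6] [130.   87.2] -0.069
pill side 118 [ 414.3 -219.4] [131.1  90.9] -0.07
  tri [ 416.7 -224.2    1.6]
oblong scene 229 [438.1  -0.8] [151.4  93.2] -0.274
oblong side 142 [434.3   2. ] [154.5  95.6] -0.278
  tri [ 4.362e+02 -2.700e+00  4.000e-01]
stack [[396.43113606 261.9118925   72.        ]] [[416.84316392 232.44528593   0.        ]]
glue [601. 412.  10.]
red pill [397. 415.  10.]
blue [272. 357.  10.]
handle [261. 163.  10.]
sander [618.  -1.  10.]
```

View pics/crop1.png

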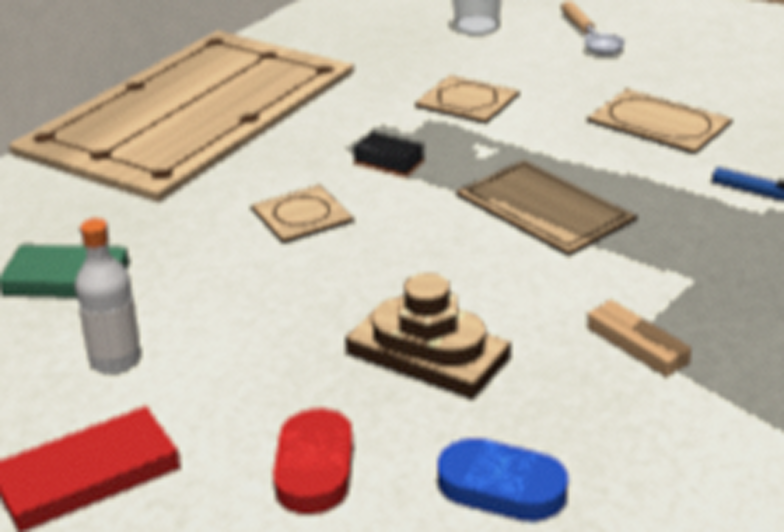

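The close crop confirms the choice: a wood-coloured four-tier stack with the disc on top, at crop (427,340), which is side (302,251). The red and blue look-alikes are at crop (310,460) and (505,480). I'm moving over the stack now.

Emit:
jog_arm(
  rows=[-1.9,3.2,0,0,0,0,0,-1.9,3.2,0,0,0,0,0,-1.9,3.2,0,0,0,0,0,-1.9,3.2,0,0,0,0,0,-1.9,3.2,0,0,0,0,0,-1.9,3.2,0,0,0,0,0,-1.9,3.2,0,0,0,0,0,-1.7,2.6,0,0,0,0,0,0,0,0,0,0,0,0,0,0,0,0,0,0,0],
)

```text
clock: 0.93
eef_pos: [399.3, 250.9, 213.3]
eef_rot: [-3.141, 0.0, 1.574]
wrist_force: [-0.0, -0.3, 0.8]
finger_gap: 94.1
finger_force: 0.0
```

```bash
python3 - <<'E'
from h import *
for n in("wrist","scene"):
    m=manip.camera_model(n); p,d=manip.camera(n); cv2.imwrite(f"pics/{n}1.png",p); np.savez(n+"1.npz",p=p,d=d,**m)
    if n=="wrist": print(np.round(m["R"],3).tolist(),np.round(-m["R"].T@m["t"],1),m["K"][0])
s=manip.read_state();print(s["eef_pos"],s["eef_rot"],s["clock"])
E
python3 -c "
import cv2,numpy as np
a=cv2.imread('pics/wrist1.png');b=cv2.imread('pics/scene1.png')[60:260,180:500]
cv2.imwrite('pics/c1.png',np.vstack([cv2.resize(a,(560,350)),cv2.resize(b,(400,250))[:, :].copy() if 0 else cv2.copyMakeBorder(cv2.resize(b,(400,250)),0,0,0,160,0)]))"
```

```text
[[1.0, 0.002, -0.001], [0.003, -0.967, 0.256], [-0.0, -0.256, -0.967]] [399.4 324.9 384.2] [283.33876223   0.         319.7571955 ]
[400.26446506 249.55286887 213.30925578] [-3.14143555e+00  2.71826354e-04  1.57067766e+00] 1.0333
```

View pics/c1.png

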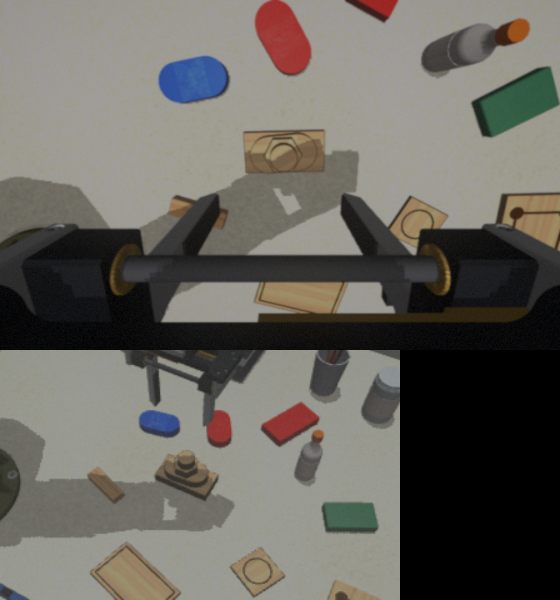

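Wrist view: the stack is seen whole at wrist pixel (325,172), with the disc on top at about (326,175). Scene view: the stack is free at about scene (328,160). Next I'll slice it by height with two views.

```bash
cat >> h.py <<'E'
def world(m,d):
    v,u=np.mgrid[:d.shape[0],:d.shape[1]]; K=m["K"]
    c=np.stack([(u-K[0,2])/K[0,0]*d,(v-K[1,2])/K[1,1]*d,d],-1)
    X=(c-m["t"])@m["R"]; X[d<=0]=np.nan; return X
def slc(m,d,zl,zh,xy,r=90):
    X=world(m,d); k=(X[...,2]>zl)&(X[...,2]<zh)&(np.hypot(X[...,0]-xy[0],X[...,1]-xy[1])<r)
    return np.uint8(k)*255,X
def level(m,d,z,xy,h=5,r=90):
    """largest blob within h of height z near xy: median z, centre, size, yaw, pixel centroid"""
    k,X=slc(m,d,z-h,z+h,xy,r); cs=cv2.findContours(k,cv2.RETR_EXTERNAL,cv2.CHAIN_APPROX_NONE)[0]
    c=max(cs,key=cv2.contourArea); f=cv2.drawContours(np.zeros_like(k),[c],-1,255,-1)&k
    zz=np.nanmedian(X[f>0][:,2]); q=rect(m,c,zz); (u,v),rad=cv2.minEnclosingCircle(c); return round(float(zz),1),np.round(q[0],1),np.round(q[1],1),round(float(q[2]),3),(round(u,1),round(v,1))
E
python3 - <<'E'
from h import *
P={}
for n in("wrist","scene"):
    f=np.load(n+"1.npz"); m={k:f[k] for k in"KRt"}
    for z in(72,54,36,18):
        try: P[n,z]=level(m,f["d"],z,(400,255)); print(n,z,P[n,z])
        except Exception as e: print(n,z,"none",e)
    P[n]=m
    im=f["p"][120:220,260:400] if n=="wrist" else f["p"][120:220,270:410]; cv2.imwrite(f"pics/z{n}.png",cv2.resize(im,None,fx=4,fy=4))
for z in(72,): print("tri",tri(P["wrist"],P["wrist",z][4],P["scene"],P["scene",z][4]))
cv2.imwrite("pics/z.png",cv2.resize(np.hstack([cv2.imread("pics/zwrist.png"),cv2.imread("pics/zscene.png")]),(798,285)))
E
```

```text
wrist 72 (71.8, array([403.4, 260.6], dtype=float32), array([35.5, 35. ], dtype=float32), -1.568, (323.3, 179.8))
wrist 54 (53.8, array([402.4, 259.8], dtype=float32), array([51. , 45.8], dtype=float32), 0.003, (322.5, 177.0))
wrist 36 (35.9, array([403.4, 258.7], dtype=float32), array([95. , 54.5], dtype=float32), 0.093, (323.1, 174.1))
wrist 18 (17.9, array([405. , 257.9], dtype=float32), array([119.9,  62.4], dtype=float32), 0.026, (324.5, 172.0))
scene 72 (71.1, array([404.1, 258. ], dtype=float32), array([38.3, 32.9], dtype=float32), -1.065, (328.3, 146.0))
scene 54 (53.6, array([404.7, 253.8], dtype=float32), array([46.4, 41.6], dtype=float32), 0.499, (328.0, 150.5))
scene 36 (35.4, array([403.8, 254.8], dtype=float32), array([95.5, 57.6], dtype=float32), 0.15, (328.0, 155.5))
scene 18 (17.4, array([405.5, 254.8], dtype=float32), array([121.5,  65. ], dtype=float32), 0.029, (328.5, 159.5))
tri [402.88297332 259.59629818  68.23529698]
```

View pics/z.png

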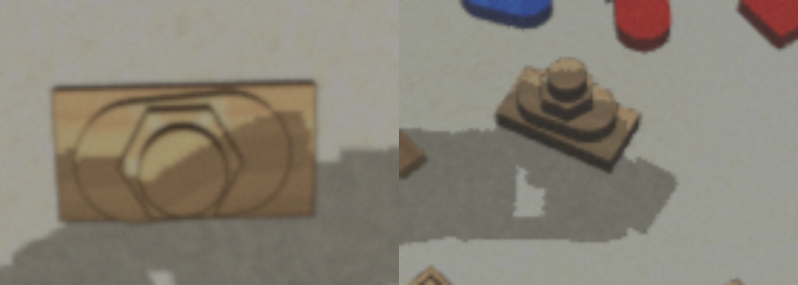

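Heights agree across views: 72, 54, 36 and 18. The crops show the disc (wrist crop 182,165) on the hex, the pill and the oblong. I'll turn the jaws to close along y and go down on the disc.

Emit:
jog_arm(
  rows=[0.027,0.077,-0.8,0,0,0.1208,0,0.027,0.077,-0.8,0,0,0.1208,0,0.027,0.077,-0.8,0,0,0.1208,0,0.027,0.077,-0.8,0,0,0.1208,0,0.027,0.077,-0.8,0,0,0.1208,0,0.027,0.077,-0.8,0,0,0.1208,0,0.027,0.077,-0.8,0,0,0.1208,0,0.027,0.077,-0.8,0,0,0.1208,0,0.027,0.077,-0.8,0,0,0.1208,0,0.027,0.077,-0.8,0,0,0.1208,0,0.027,0.077,-0.8,0,0,0.1208,0,0.027,0.077,-0.8,0,0,0.1208,0,0.027,0.077,-0.8,0,0,0.1208,0,0,0,0,0,0,0,0,0,0,0,0,0,0,0],
  newtons=20,
)

```text
clock: 2.28
eef_pos: [403.9, 259.2, 109.3]
eef_rot: [-3.141, -0.001, 3.136]
wrist_force: [-0.4, -0.6, 0.2]
finger_gap: 93.8
finger_force: 0.0
```

```bash
python3 - <<'E'
from h import *
n="wrist"; m=manip.camera_model(n); p,d=manip.camera(n); cv2.imwrite("pics/w2.png",p)
for z in(72,54,36,18):
    try: print(z,level(m,d,z,(403,259)))
    except Exception as e: print(e)
s=manip.read_state();print(s["eef_pos"],s["eef_rot"],s["joints"],s["clock"])
E
```

```text
72 (71.7, array([403.2, 259.7], dtype=float32), array([36.9, 35.1], dtype=float32), -0.006, (320.5, 217.6))
54 (53.8, array([397.7, 259.2], dtype=float32), array([45.7, 43.6], dtype=float32), -1.528, (320.0, 209.2))
36 (35.8, array([403.7, 258.4], dtype=float32), array([96.1, 53.9], dtype=float32), 0.098, (318.5, 203.0))
18 (17.8, array([383.1, 256.9], dtype=float32), array([75.7, 61.9], dtype=float32), 0.026, (317.2, 176.9))
[404.01880846 259.4033521  109.69363725] [-3.14154170e+00  4.82241074e-05  3.13557972e+00] [ 4.94504802e-01  2.64772537e-01  1.82722311e+00 -7.82290484e-05
  1.04957915e+00 -1.07023964e+00] 2.3333
```

Emit:
jog_arm(
  rows=[0,0,-1.5,0,0,0,0.45,0,0,-1.5,0,0,0,0.45,0,0,-1.0,0,0,0,0.45,0,0,-0.5,0,0,0,0.45,0,0,0,0,0,0,0.45,0,0,0,0,0,0,1,0,0,0,0,0,0,1,0,0,0,0,0,0,1,0,0,0,0,0,0,1],
  newtons=20,
)

```text
clock: 3.08
eef_pos: [403.7, 260.1, 65.0]
eef_rot: [3.141, 0.001, 3.141]
wrist_force: [0.4, -0.3, 0.6]
finger_gap: 37.6
finger_force: 0.0
```

Emit:
jog_arm(
  rows=[0,0,0,0,0,0,1,0,0,0,0,0,0,1,0,0,0.5,0,0,0,1,0,0,1.5,0,0,0,1,0,0,2.5,0,0,0,1,0,0,2.5,0,0,0,1],
)

```text
clock: 3.58
eef_pos: [403.0, 259.8, 135.2]
eef_rot: [-3.141, -0.001, 3.141]
wrist_force: [0.6, 0.1, -0.4]
finger_gap: 35.4
finger_force: 20.0
```

```bash
python3 - <<'E'
from h import *
n="wrist"; m=manip.camera_model(n); p,d=manip.camera(n); cv2.imwrite("pics/w3.png",p)
for z in(54,36,18):
    try: print(z,level(m,d,z,(403,259)))
    except Exception as e: print(e)
s=manip.read_state();print(s["eef_pos"],s["eef_rot"],s["finger_gap"],s["finger_force"],s["clock"])
E
```

```text
54 (53.8, array([396.8, 259.1], dtype=float32), array([45.9, 40.6], dtype=float32), -1.548, (319.3, 202.3))
36 (35.8, array([395.2, 257.6], dtype=float32), array([79.2, 53.9], dtype=float32), 0.094, (322.7, 190.5))
18 (17.8, array([391.3, 257.1], dtype=float32), array([92.1, 62. ], dtype=float32), 0.027, (316.8, 179.1))
[404.90441821 260.80141132 140.16966404] [3.1390107  0.00482079 3.14126954] 35.190629674503505 19.999944269657135 3.6333
```

View pics/w3.png

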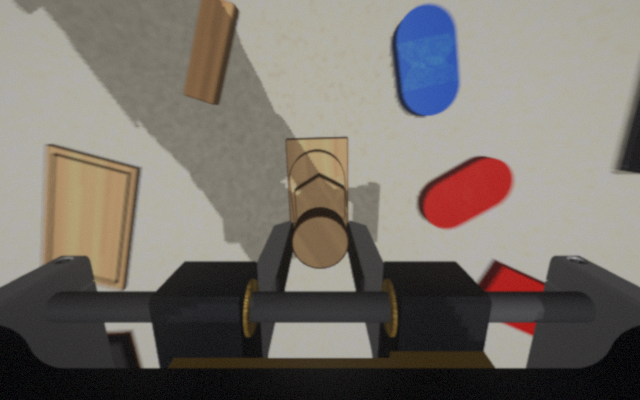

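The disc is held at (320,238), with the hex, pill and oblong undisturbed below at (318,180). Carrying it to the round board.

Emit:
jog_arm(
  rows=[3.2,-1.83,0,0,0,0,1,3.2,-1.83,0,0,0,0,1,3.2,-1.83,0,0,0,0,1,3.2,-1.83,0,0,0,0,1,3.2,-1.83,0,0,0,0,1,3.2,-1.83,0,0,0,0,1,3.2,-1.83,0,0,0,0,1,0,0,0,0,0,0,1,0,0,0,0,0,0,1],
)

```text
clock: 4.38
eef_pos: [628.1, 130.8, 133.6]
eef_rot: [-3.141, -0.001, 3.139]
wrist_force: [-0.5, 0.0, -1.1]
finger_gap: 35.3
finger_force: 20.0
```

```bash
cat >> h.py <<'E'
def snap(f,n="wrist"):
    s=manip.read_state(); m=manip.camera_model(n); p,d=manip.camera(n); cv2.imwrite(f"pics/{f}.png",p); np.savez(f+".npz",p=p,d=d,**m)
    print(f,round(s["clock"],2),s["eef_pos"].round(1),s["eef_rot"].round(3),s["finger_gap"].round(1),s["finger_force"].round(1)); return m,p,d
def proj(m,X):
    c=m["R"]@np.float64(X)+m["t"]; q=m["K"]@c; return q[:2]/q[2]
E
python3 - <<'E'
from h import *
m,p,d=snap("w4"); X=world(m,d)
for z in(6,): print(level(m,d,z,(628,132),h=2.5,r=60))
c,k=blob(wood(p),tuple(int(x) for x in proj(m,[596,132,6]))); print(rect(m,c,6),proj(m,[596,132,6]))
# held disc: top faces above z=120
z=np.nan_to_num(X[...,2]); print(level(m,d,141,(628,132),h=6,r=30))
E
```

```text
Traceback (most recent call last):
  File "h.py", line 34, in snap
    print(f,round(s["clock"],2),s["eef_pos"].round(1),s["eef_rot"].round(3),s["finger_gap"].round(1),s["finger_force"].round(1)); return m,p,d
                                                                            ^^^^^^^^^^^^^^^^^^^^^
AttributeError: 'float' object has no attribute 'round'
```

View pics/w4.png

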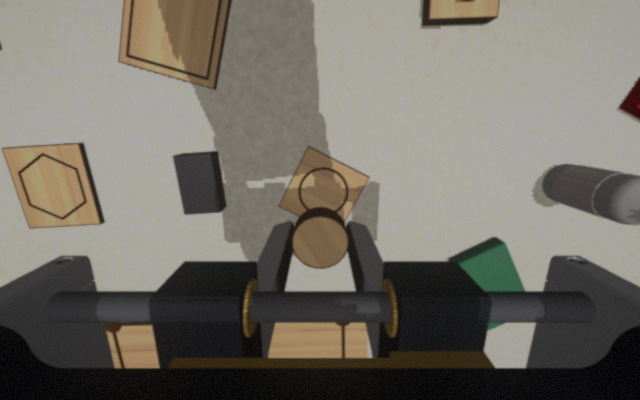

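The wrist view shows the round outline at about (324,190), mostly clear of the held disc at (320,238). The hex board is visible at (53,185).

```bash
sed -i 's/s\["finger_gap"\].round(1),s\["finger_force"\].round(1)/round(float(s["finger_gap"]),1),round(float(s["finger_force"]),1)/' h.py
python3 - <<'E'
from h import *
f=np.load("w4.npz"); m={k:f[k] for k in"KRt"}; p,d=f["p"],f["d"]; X=world(m,d); G=cv2.cvtColor(p,cv2.COLOR_BGR2GRAY)
z6=(abs(X[...,2]-6)<2.5)
near=lambda c,r: z6&(np.hypot(X[...,0]-c[0],X[...,1]-c[1])<r)
k=near((628,132),33); print("z",np.median(X[k][:,2]))
bh=cv2.morphologyEx(G,cv2.MORPH_BLACKHAT,np.ones((9,9)))
o=k&(bh>20); W=cast(m,np.argwhere(o)[:,::-1],6)[:,:2]
for _ in range(4):
    A=np.c_[2*W,np.ones(len(W))]; s=np.linalg.lstsq(A,(W**2).sum(1),rcond=None)[0]; r=np.sqrt(s[2]+s[:2]@s[:2])
    e=abs(np.hypot(*(W-s[:2]).T)-r); W=W[e<max(1.5,2*np.median(e))]
print("circle",s[:2],r,len(W))
c,_=blob(wood(p),(25,160)); print("hex board",rect(m,c,6))
print("held",level(m,d,141,(628,132),h=6,r=30))
E
```

```text
z 5.781667362365018
circle [628.44312038 133.9753841 ] 25.992601566042985 316
hex board (array([ 622.4284 , -156.37021], dtype=float32), (np.float32(89.446205), np.float32(85.02007)), np.float32(0.059007168))
held (140.3, array([625.9, 133.7], dtype=float32), array([54.4, 37.4], dtype=float32), -1.209, (321.5, 231.5))
```

Emit:
jog_arm(
  rows=[0.05,0.1,-3,0,0,0,1,0.05,0.1,-3,0,0,0,1,0,0,-3,0,0,0,1,0,0,-1.5,0,0,0,1,0,0,-0.8,0,0,0,1,0,0,-0.3,0,0,0,1,0,0,-0.15,0,0,0,1,0,0,0,0,0,0,1],
)

```text
clock: 5.1
eef_pos: [628.9, 134.3, 18.2]
eef_rot: [3.141, 0.002, -3.142]
wrist_force: [0.0, 0.1, 0.2]
finger_gap: 35.2
finger_force: 20.0
```

Emit:
jog_arm(
  rows=[0,0,-0.05,0,0,0,1,0,0,0,0,0,0,1,0,0,0,0,0,0,0.3,0,0,0,0,0,0,0.3,0,0,1,0,0,0,0,0,0,3,0,0,0,0,0,0,4,0,0,0,0,0,0,4,0,0,0,0],
)

```text
clock: 5.77
eef_pos: [628.0, 133.8, 138.2]
eef_rot: [-3.141, -0.001, 3.141]
wrist_force: [0.9, 0.7, 0.2]
finger_gap: 71.6
finger_force: 0.0
```

```bash
python3 - <<'E'
from h import *
m,p,d=snap("w5"); print(level(m,d,24,(628,134),r=60))
E
```

```text
w5 5.77 [628.  133.8 138.2] [-3.141e+00 -1.000e-03  3.141e+00] 71.6 0.0
(23.7, array([628.5, 133.5], dtype=float32), array([35.5, 34.5], dtype=float32), -0.0, (319.7, 194.4))
```

Emit:
jog_arm(
  rows=[-3.2,1.8,0.4,0,0,0,0,-3.2,1.8,0.4,0,0,0,0,-3.2,1.8,0.4,0,0,0,0,-3.2,1.8,0.4,0,0,0,0,-3.2,1.8,0.4,0,0,0,0,-3.2,1.8,0.4,0,0,0,0,-3.3,1.8,0.4,0,0,0,0,0,0,0,0,0,0,0,0,0,0,0,0,0,0],
)

```text
clock: 6.57
eef_pos: [402.8, 260.7, 165.6]
eef_rot: [3.141, 0.002, -3.14]
wrist_force: [1.0, -0.6, -0.1]
finger_gap: 93.9
finger_force: 0.0
```

```bash
cat >> h.py <<'E'
def hexyaw(m,d,z,xy):
    k,X=slc(m,d,z-5,z+5,xy); c=max(cv2.findContours(k,cv2.RETR_EXTERNAL,cv2.CHAIN_APPROX_NONE)[0],key=cv2.contourArea)
    w=cast(m,c.reshape(-1,2),z)[:,:2]; h=cv2.convexHull(np.float32(w)).reshape(-1,2); a=cv2.approxPolyDP(h,4,True).reshape(-1,2)
    e=np.roll(a,-1,0)-a; l=np.hypot(*e.T); t=np.arctan2(e[:,1],e[:,0]); g=l>18
    return len(a),l.round(1),((t[g]+np.pi/6)%(np.pi/3)-np.pi/6).round(3),round(float(np.angle((l*np.exp(6j*t)).sum())/6),3)
E
python3 - <<'E'
from h import *
m,p,d=snap("w6")
for z in(54,36,18): print(level(m,d,z,(403,259)))
print(hexyaw(m,d,54,(403,259)))
f=np.load("wrist1.npz"); print(hexyaw({k:f[k] for k in"KRt"},f["d"],54,(403,259)))
E
```

```text
w6 6.57 [402.8 260.7 165.6] [ 3.141e+00  2.000e-03 -3.140e+00] 93.9 0.0
(53.8, array([402.2, 259. ], dtype=float32), array([52.2, 45.3], dtype=float32), 0.02, (318.3, 193.6))
(35.8, array([403.6, 258.3], dtype=float32), array([96.1, 53.9], dtype=float32), 0.098, (317.5, 189.5))
(17.8, array([405.3, 257. ], dtype=float32), array([120.1,  61.4], dtype=float32), 0.023, (316.4, 186.0))
(6, array([25.2, 26.6, 27.8, 23.8, 26.6, 26.4], dtype=float32), array([0.036, 0.02 , 0.074, 0.067, 0.02 , 0.04 ], dtype=float32), 0.043)
(6, array([24.1, 23.3, 28.8, 24.6, 27.8, 25.4], dtype=float32), array([0.062, 0.003, 0.002, 0.033, 0.092, 0.108], dtype=float32), 0.05)
```

Emit:
jog_arm(
  rows=[-0.1,-0.05,-2.5,0,0,0.04,0,0,0,-3,0,0,0,0.2,0,0,-3,0,0,0,0.38,0,0,-2,0,0,0,0.38,0,0,-1,0,0,0,0.38,0,0,-0.27,0,0,0,0.38,0,0,0,0,0,0,0.38,0,0,0,0,0,0,1,0,0,0,0,0,0,1,0,0,0,0,0,0,1,0,0,0,0,0,0,1,0,0,0,0,0,0,1,0,0,0,0,0,0,1],
)

```text
clock: 7.7
eef_pos: [403.2, 259.7, 47.9]
eef_rot: [3.141, 0.002, -3.102]
wrist_force: [-0.0, -2.0, 6.8]
finger_gap: 45.7
finger_force: 20.0
```

Emit:
jog_arm(
  rows=[0,0,0.5,0,0,0,1,0,0,1.5,0,0,0,1,0,0,3,0,0,0,1,0,0,3.5,0,0,0,1,1.83,-3.48,0.1,0,0,0,1,1.83,-3.48,0.1,0,0,0,1,1.83,-3.48,0,0,0,0,1,1.83,-3.48,0,0,0,0,1,1.83,-3.48,0,0,0,0,1,1.83,-3.48,0,0,0,0,1,1.83,-3.48,0,0,0,0,1,1.83,-3.48,0,0,0,0,1,1.83,-3.48,0,0,0,0,1,1.83,-3.48,0,0,0,0,1,1.83,-3.48,0,0,0,0,1,1.87,-3.42,0,0,0,0.02,1,0,0,0,0,0,0,1,0,0,0,0,0,0,1],
)

```text
clock: 9.2
eef_pos: [622.5, -159.0, 133.4]
eef_rot: [3.141, -0.001, -3.084]
wrist_force: [-0.4, -0.1, -0.4]
finger_gap: 45.7
finger_force: 20.0
```

```bash
python3 - <<'E'
from h import *
m,p,d=snap("w7"); X=world(m,d)
print(level(m,d,6,(622,-158),h=2.5,r=70)); snap("s7","side")
E
```

```text
w7 9.2 [ 622.5 -159.   133.4] [ 3.141e+00 -1.000e-03 -3.084e+00] 45.7 20.0
(5.7, array([ 616.3, -159.3], dtype=float32), array([82. , 76.2], dtype=float32), -1.514, (319.5, 183.4))
s7 9.25 [ 622.2 -157.6  133.6] [ 3.141e+00 -1.000e-03 -3.083e+00] 46.0 20.0
```

View pics/w7.png

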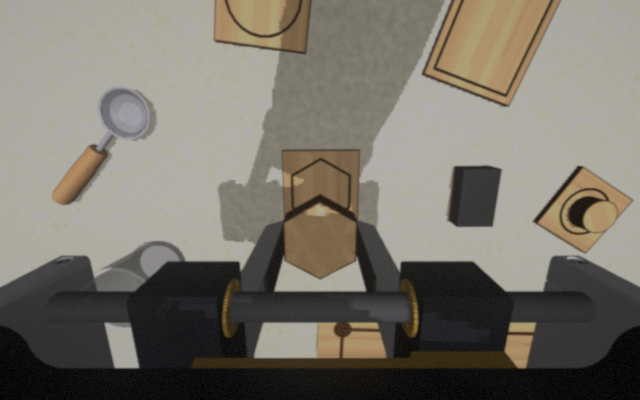

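The hex is held at (320,237) and lined up with its outline at (321,185). The disc lies in its circle at (598,212). Lowering now.

Emit:
jog_arm(
  rows=[0.05,-0.16,-3,0,0,0,1,0,0,-3,0,0,0,1,0,0,-3,0,0,0,1,0,0,-1.5,0,0,0,1,0,0,-0.8,0,0,0,1,0,0,-0.3,0,0,0,1,0,0,-0.1,0,0,0,1,0,0,0,0,0,0,1,0,0,0,0,0,0,1],
)

```text
clock: 10.05
eef_pos: [623.4, -158.8, 17.9]
eef_rot: [-3.141, 0.001, -3.081]
wrist_force: [0.6, 0.4, 2.3]
finger_gap: 45.8
finger_force: 20.0
```

Emit:
jog_arm(
  rows=[0,0,-0.05,0,0,0,1,0,0,0,0,0,0,0.3,0,0,0,0,0,0,0.3,0,0,1,0,0,0,0,0,0,3,0,0,0,0,0,0,4,0,0,0,0,0,0,4,0,0,0,0],
)

```text
clock: 10.63
eef_pos: [622.4, -159.0, 137.9]
eef_rot: [3.141, -0.001, -3.082]
wrist_force: [0.4, 0.6, 0.4]
finger_gap: 82.7
finger_force: 0.0
```

```bash
python3 - <<'E'
from h import *
m,p,d=snap("w8")
print(level(m,d,24,(622,-158),r=70)); print(hexyaw(m,d,24,(622,-158)))
X=world(m,d); k=np.uint8((abs(X[...,2]-6)<2.5)&(np.hypot(X[...,0]-622,X[...,1]+159)<70))
c=max(cv2.findContours(k,0,1)[0],key=cv2.contourArea); print(rect(m,c,6))
cv2.imwrite("pics/w8c.png",cv2.resize(p[100:300,200:440],None,fx=2,fy=2))
E
```

```text
w8 10.63 [ 622.4 -159.   137.9] [ 3.141e+00 -1.000e-03 -3.082e+00] 82.7 0.0
(23.8, array([ 623.1, -159. ], dtype=float32), array([52.6, 45.2], dtype=float32), 0.04, (319.5, 194.5))
(6, array([24.9, 26.8, 26.7, 25.8, 26.8, 25.8], dtype=float32), array([0.059, 0.04 , 0.06 , 0.079, 0.078, 0.079], dtype=float32), 0.066)
(array([ 622.4808 , -158.94768], dtype=float32), (np.float32(88.13653), np.float32(81.881424)), np.float32(0.059284806))
```

View pics/w8c.png

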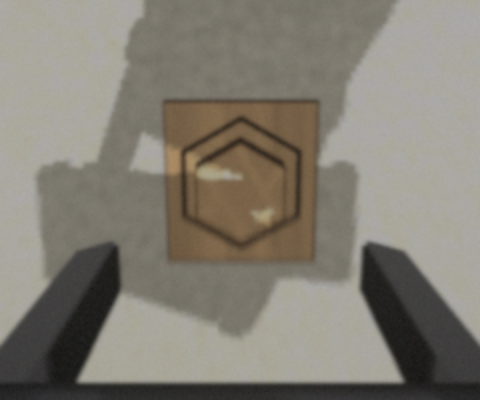

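The hex sits inside its outline at crop (240,190). Returning for the pill.

Emit:
jog_arm(
  rows=[-1.83,3.48,0.24,0,0,0.035,0,-1.83,3.48,0.24,0,0,0,0,-1.83,3.48,0.24,0,0,0,0,-1.83,3.48,0.24,0,0,0,0,-1.83,3.48,0.24,0,0,0,0,-1.83,3.48,0.24,0,0,0,0,-1.83,3.48,0.24,0,0,0,0,-1.83,3.48,0.24,0,0,0,0,-1.83,3.48,0.24,0,0,0,0,-1.83,3.48,0.24,0,0,0,0,-1.83,3.48,0.24,0,0,0,0,-1.83,3.48,0.24,0,0,0,0,0,0,0,0,0,0,0,0,0,0,0,0,0,0],
)

```text
clock: 11.85
eef_pos: [402.7, 259.8, 165.7]
eef_rot: [3.141, 0.001, -3.044]
wrist_force: [-0.1, -0.5, -0.8]
finger_gap: 94.0
finger_force: 0.0
```

```bash
python3 - <<'E'
from h import *
m,p,d=snap("w9")
for z in (36,18): print(level(m,d,z,(403,259)))
E
```

```text
w9 11.85 [402.7 259.8 165.7] [ 3.141e+00  1.000e-03 -3.044e+00] 94.0 0.0
(35.8, array([403.6, 258.5], dtype=float32), array([95.7, 53.6], dtype=float32), 0.075, (318.5, 189.6))
(17.8, array([405.3, 257.4], dtype=float32), array([120.1,  61.9], dtype=float32), 0.027, (317.3, 185.8))
```

Emit:
jog_arm(
  rows=[0,0,-3,0,0,-0.005,0,0,0,-3.5,0,0,0,0.1,0,0,-3,0,0,0,0.28,0,0,-2,0,0,0,0.28,0,0,-1.5,0,0,0,0.28,0,0,-0.6,0,0,0,0.28,0,0,0,0,0,0,0.28,0,0,0,0,0,0,1,0,0,0,0,0,0,1,0,0,0,0,0,0,1,0,0,0,0,0,0,1,0,0,0,0,0,0,1],
  newtons=25,
)

```text
clock: 12.9
eef_pos: [404.1, 258.5, 30.1]
eef_rot: [3.141, 0.002, -3.052]
wrist_force: [0.3, -2.8, 7.4]
finger_gap: 53.7
finger_force: 25.0
```

Emit:
jog_arm(
  rows=[0,0,0.5,0,0,0,1,0,0,1.5,0,0,0,1,0,0,3,0,0,0,1,0,0,3.5,0,0,0,1,0.12,-3.7,0.2,0,0,-0.02,1,0.12,-3.7,0.2,0,0,-0.02,1,0.12,-3.7,0.2,0,0,-0.02,1,0.12,-3.7,0.2,0,0,-0.02,1,0.12,-3.7,0.2,0,0,-0.02,1,0.12,-3.7,0.2,0,0,-0.02,1,0.12,-3.7,0.2,0,0,-0.02,1,0.12,-3.7,0.2,0,0,-0.02,1,0.12,-3.7,0.2,0,0,0,1,0.12,-3.7,0.2,0,0,0,1,0.12,-3.7,0,0,0,0,1,0.12,-3.7,0,0,0,0,1,0.12,-3.6,0,0,0,0,1,0,0,0,0,0,0,1,0,0,0,0,0,0,1],
)

```text
clock: 14.48
eef_pos: [418.7, -222.7, 134.2]
eef_rot: [3.141, 0.0, 3.069]
wrist_force: [-0.1, 0.7, -0.2]
finger_gap: 54.1
finger_force: 25.0
```

```bash
python3 - <<'E'
from h import *
m,p,d=snap("w10"); X=world(m,d)
print(level(m,d,6,(419,-221),h=2.5,r=90))
c,_=blob(wood(p),tuple(int(x) for x in proj(m,[365,-217,6]))); print(rect(m,c,6))
E
```

```text
w10 14.48 [ 418.7 -222.7  134.2] [3.141 0.    3.069] 54.1 25.0
(5.8, array([ 388. , -218.9], dtype=float32), array([87.9, 69.1], dtype=float32), 1.503, (321.4, 160.2))
(array([ 449.18036, -223.64001], dtype=float32), (np.float32(191.76833), np.float32(125.83814)), np.float32(-0.05456555))
```

View pics/w10.png

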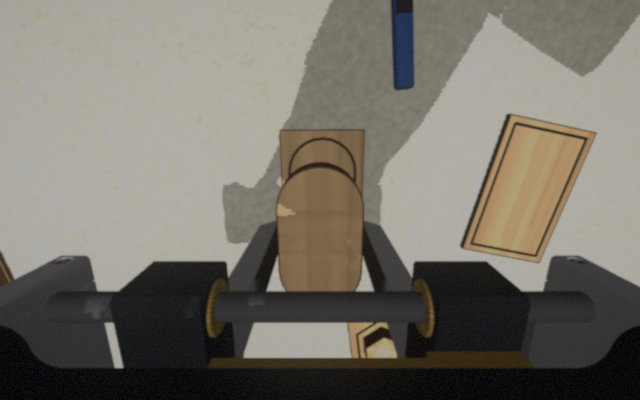

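The pill is held at (320,235) and in line with its outline, whose end shows at (322,150). Lowering now.

Emit:
jog_arm(
  rows=[-0.06,0.05,-3,0,0,0,1,0,0,-3,0,0,0,1,0,0,-3,0,0,0,1,0,0,-1.5,0,0,0,1,0,0,-0.8,0,0,0,1,0,0,-0.3,0,0,0,1,0,0,-0.1,0,0,0,1,0,0,0,0,0,0,1,0,0,-0.05,0,0,0,1,0,0,0,0,0,0,0.2,0,0,0,0,0,0,0.2,0,0,1,0,0,0,0,0,0,3,0,0,0,0,0,0,4,0,0,0,0,0,0,4,0,0,0,0],
)

```text
clock: 15.78
eef_pos: [417.8, -220.7, 138.5]
eef_rot: [3.141, -0.001, 3.071]
wrist_force: [-0.2, 0.1, 1.2]
finger_gap: 90.4
finger_force: 0.0
```

```bash
python3 - <<'E'
from h import *
m,p,d=snap("w11"); X=world(m,d)
print(level(m,d,24,(419,-221)))
k=np.uint8((abs(X[...,2]-6)<2.5)&(np.hypot(X[...,0]-419,X[...,1]+221)<90))
c=max(cv2.findContours(k,0,1)[0],key=cv2.contourArea); print(rect(m,c,6))
E
```

```text
w11 15.78 [ 417.8 -220.7  138.5] [ 3.141e+00 -1.000e-03  3.071e+00] 90.4 0.0
(23.8, array([ 418.4, -221.1], dtype=float32), array([94.6, 54. ], dtype=float32), -0.066, (319.0, 193.0))
(array([ 418.6806, -221.0575], dtype=float32), (np.float32(129.19023), np.float32(87.8716)), np.float32(-0.068229675))
```

View pics/w11.png

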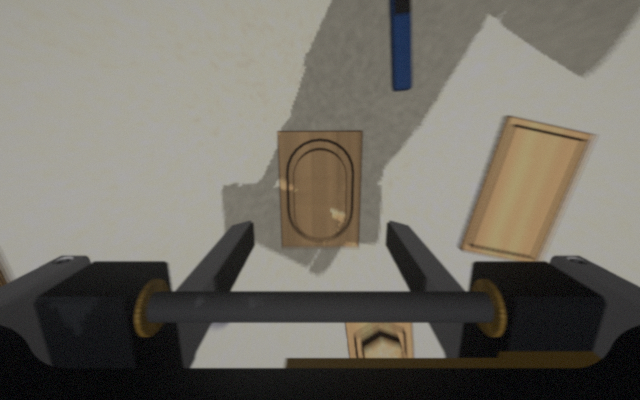

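The pill lies centred in its outline at (320,190). Now the oblong.

Emit:
jog_arm(
  rows=[-0.1,3.68,0.2,0,0,0.016,0,-0.1,3.68,0.2,0,0,0.016,0,-0.1,3.68,0.2,0,0,0.016,0,-0.1,3.68,0.2,0,0,0.016,0,-0.1,3.68,0.2,0,0,0.016,0,-0.1,3.68,0.2,0,0,0.016,0,-0.1,3.68,0.2,0,0,0,0,-0.1,3.68,0.2,0,0,0,0,-0.1,3.68,0.2,0,0,0,0,-0.1,3.68,0.2,0,0,0,0,-0.1,3.68,0.2,0,0,0,0,-0.1,3.68,0.2,0,0,0,0,-0.1,3.68,0.2,0,0,0,0,0,0,0,0,0,0,0,0,0,0,0,0,0,0],
)

```text
clock: 17.08
eef_pos: [405.0, 258.5, 163.0]
eef_rot: [3.142, 0.0, -3.113]
wrist_force: [-0.5, 0.6, -0.8]
finger_gap: 93.8
finger_force: 0.0
```

```bash
python3 - <<'E'
from h import *
m,p,d=snap("w12")
print(level(m,d,18,(403,259)))
E
```

```text
w12 17.08 [405.  258.5 163. ] [ 3.142  0.    -3.113] 93.8 0.0
(17.8, array([405.5, 257.4], dtype=float32), array([118.6,  62. ], dtype=float32), 0.027, (319.0, 184.7))
```

Emit:
jog_arm(
  rows=[0,0,-3.5,0,0,0,0,0,0,-3.5,0,0,0,0,0,0,-3.5,0,0,0,0.1,0,0,-2.5,0,0,0,0.2,0,0,-1.3,0,0,0,0.2,0,0,-0.5,0,0,0,0.2,0,0,-0.28,0,0,0,0.2,0,0,0,0,0,0,0.2,0,0,0,0,0,0,1,0,0,0,0,0,0,1,0,0,0,0,0,0,1,0,0,0,0,0,0,1,0,0,0,0,0,0,1],
  newtons=30,
)

```text
clock: 18.22
eef_pos: [405.9, 257.5, 12.7]
eef_rot: [3.141, 0.001, -3.116]
wrist_force: [-0.6, -2.5, 7.5]
finger_gap: 61.3
finger_force: 30.0
```

Emit:
jog_arm(
  rows=[0,0,0.5,0,0,0,1,0,0,1.5,0,0,0,1,0,0,3,0,0,0,1,0,0,3.5,0,0,0,1,0.46,-3.67,0.5,0,0,-0.05,1,0.46,-3.67,0.5,0,0,-0.05,1,0.46,-3.67,0.5,0,0,-0.05,1,0.46,-3.67,0.5,0,0,-0.05,1,0.46,-3.67,0.5,0,0,-0.05,1,0.46,-3.67,0.5,0,0,-0.05,1,0.5,-3.68,0.5,0,0,0,1,0,0,0,0,0,0,1,0,0,0,0,0,0,1],
)

```text
clock: 19.3
eef_pos: [438.1, -1.1, 132.3]
eef_rot: [3.141, 0.001, 2.864]
wrist_force: [-0.3, 0.3, -1.3]
finger_gap: 61.6
finger_force: 30.0
```

```bash
python3 - <<'E'
from h import *
m,p,d=snap("w13")
z,c,l,y,_=level(m,d,6,(438,0),h=2.5,r=110); print(z,c,l,y)
y=(y+.274+np.pi/4)%(np.pi/2)-np.pi/4-.274; a=l[np.argmin(abs(l-94)*1.)]; v=[x for x in l if x!=a][0]; u=np.array([np.cos(y),np.sin(y)]); print("yaw",y,"centre",c+u*(76-v/2),l)
E
```

```text
w13 19.3 [438.1  -1.1 132.3] [3.141e+00 1.000e-03 2.864e+00] 61.6 30.0
5.8 [376.4  17.5] [93.9 23.9] 1.293
yaw -0.2777963267948964 centre [ 4.37994454e+02 -6.48888305e-02] [93.9 23.9]
```

View pics/w13.png

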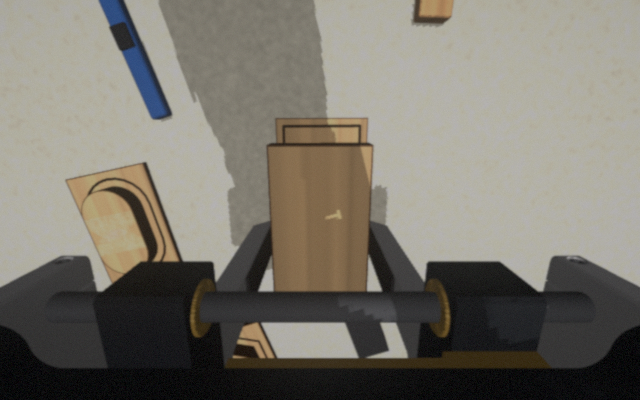

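The oblong is held at (320,220) and aligned with its outline, whose end shows at (322,133). Lowering and releasing.

Emit:
jog_arm(
  rows=[0,-0.04,-3,0,0,-0.003,1,0,0,-3,0,0,0,1,0,0,-2.8,0,0,0,1,0,0,-1.5,0,0,0,1,0,0,-0.7,0,0,0,1,0,0,-0.3,0,0,0,1,0,0,-0.08,0,0,0,1,0,0,0,0,0,0,1,0,0,-0.05,0,0,0,1,0,0,0,0,0,0,0.15,0,0,0,0,0,0,0.15,0,0,1,0,0,0,0,0,0,3,0,0,0,0,0,0,4,0,0,0,0,0,0,4,0,0,0,0,0,0,4,0,0,0,0],
)

```text
clock: 20.68
eef_pos: [437.4, 0.0, 180.2]
eef_rot: [3.142, 0.0, 2.864]
wrist_force: [0.7, -0.4, -0.7]
finger_gap: 93.9
finger_force: 0.0
```

```bash
python3 - <<'E'
from h import *
m,p,d=snap("w14"); X=world(m,d)
print(level(m,d,24,(438,0)))
k=np.uint8((abs(X[...,2]-6)<2.5)&(np.hypot(X[...,0]-438,X[...,1])<100))
c=max(cv2.findContours(k,0,1)[0],key=cv2.contourArea); print(rect(m,c,6))
m,p,d=snap("s14","scene"); print(level(m,d,24,(628,134),r=50)); m,p,d=snap("q14","side")
E
```

```text
w14 20.68 [437.4   0.  180.2] [3.142 0.    2.864] 93.9 0.0
(23.8, array([4.375e+02, 4.000e-01], dtype=float32), array([118.6,  62. ], dtype=float32), -0.276, (320.0, 182.5))
(array([4.3712946e+02, 3.7612152e-01], dtype=float32), (np.float32(150.82552), np.float32(93.891174)), np.float32(-0.2745409))
s14 20.73 [ 4.403e+02 -2.000e-01  1.877e+02] [3.14  0.01  2.864] 93.6 0.0
(23.5, array([628.2, 131.8], dtype=float32), array([36. , 34.6], dtype=float32), -1.435, (386.4, 233.2))
q14 20.78 [ 4.402e+02 -2.000e-01  1.841e+02] [3.14  0.01  2.864] 93.9 0.0
```

View pics/q14.png

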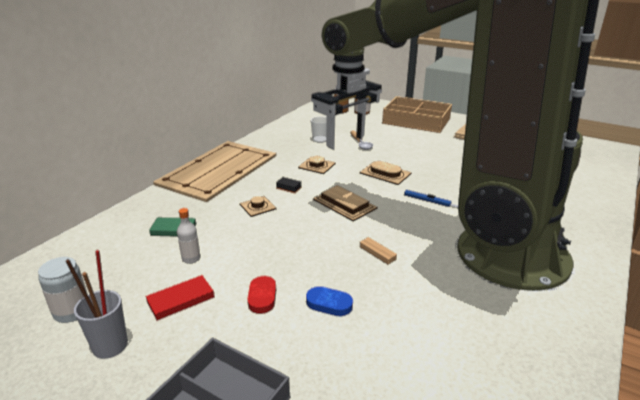

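All four blanks lie on their boards in the side view: disc (258,203), hex (317,162), pill (386,169) and oblong (345,200). The glue (189,240) and sander (288,184) haven't moved, and the arm is clear.

```bash
python3 -c "
from cell import manip
print(manip.sign_off())"
```

```text
the job is handed in; nothing more can be done
None
```

The stack was taken apart from the top down, and all four blanks lie flat within about 1 mm of the centre of their own outlines; the glue bottle and sanding block stand where they were, and the job was handed in at about 21 s.

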